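# Park the watch movements in their holders under dust covers

### The job

Put the bench to rest for the night: set each of the two loose watch movements, dial up, in the holder of its size with its foot in the bore and the dial flat on the post, and close every holder, including the one that already has its movement, with the dust cover that fits it (the knob has the colour of the holder's base), seated all round on the base. Keep the movements dial up throughout and leave the loupe and the tweezers where they lie.

Things in the scene. Friction and masses are not known exactly. Their poses are not given: they have to be found in the camera images.
- movement_large: The large watch movement, lying dial up: black chronograph dial with three small sub-dials, steel edge. Dial disc 46 mm across, from 5 to 9 mm above the origin (hands to 10.4 mm); below it a brass foot 29 mm across, 5 mm high. Origin: centre of the foot's underside; z out of the dial. Grip the disc's edge.
- movement_medium: The medium watch movement, lying dial up: cream dial with one small sub-dial, brass edge. Dial disc 34 mm across, from 5 to 9 mm above the origin (hands to 10.4 mm); below it a brass foot 19 mm across, 5 mm high. Origin: centre of the foot's underside; z out of the dial. Grip the disc's edge.
- holder_large: The large movement holder, fixed: blue base and aluminium post, empty. Base 78 mm across, top at 7 mm; bevelled step 58 mm across, up to 10.5 mm; post 44 mm across, top at 21 mm, bore 37 mm across, 10 mm deep: the foot goes in, the dial rests on the post (movement origin at 16 mm). Its cover goes round the step and stands on the base (cover origin at 7 mm). Origin: centre of the underside; z up.
- holder_medium: The medium movement holder, fixed: amber base and aluminium post, empty. Base 64 mm across, top at 7 mm; bevelled step 44 mm across, up to 10.5 mm; post 32 mm across, top at 21 mm, bore 26 mm across, 10 mm deep: the foot goes in, the dial rests on the post (movement origin at 16 mm). Its cover goes round the step and stands on the base (cover origin at 7 mm). Origin: centre of the underside; z up.
- holder_small: The small movement holder, fixed: red base and aluminium post; a 30 mm silver-grey movement already sits in it, fixed, top at 23 mm. Base 56 mm across, top at 7 mm; bevelled step 36 mm across, up to 10.5 mm; post 28.4 mm across, top at 21 mm. Its cover goes round the step and stands on the base (cover origin at 7 mm). Origin: centre of the underside; z up.
- cover_large: The large dust cover, a clear round cap 68 mm across outside, 64 mm inside, open below, 26 mm high to its flat top, inside height 24 mm, with a blue round knob on top 18 mm across, from 30 to 41 mm above the origin (an 11 mm neck below it). Origin: centre of the rim it stands on; z up.
- cover_medium: The medium dust cover, a clear round cap 54 mm across outside, 50 mm inside, open below, 26 mm high to its flat top, inside height 24 mm, with a amber round knob on top 18 mm across, from 30 to 41 mm above the origin (an 11 mm neck below it). Origin: centre of the rim it stands on; z up.
- cover_small: The small dust cover, a clear round cap 46 mm across outside, 42 mm inside, open below, 26 mm high to its flat top, inside height 24 mm, with a red round knob on top 18 mm across, from 30 to 41 mm above the origin (an 11 mm neck below it). Origin: centre of the rim it stands on; z up.
- loupe: Bystander: a grey aluminium eye loupe standing upright, 28 mm across and 30 mm high. Origin: centre of its underside.
- tweezers: Bystander: steel tweezers lying flat, 118 mm long, 10 mm wide, 9 mm high. Origin: centre of the underside; long axis y.
There are look-alikes about, which are no part of the job. What is shaped like the movement_large but blue, green or red is not meant.

How it is judged:
At the end, for the whole second after the job is handed in: Large and medium movement each in its own holder: within 5 mm of the holder's axis, origin 14 to 18 mm above the holder's, level to 0.08 rad. Large, medium and small cover each on its own holder: within 5 mm of the axis, origin 5 to 8.5 mm above the holder's, level to 0.06 rad. All at rest (horizontal distance between each of movement_large, cover_large and holder_large below 0.005 m and z of movement_large in the frame of holder_large between 0.014 and 0.018 m and angle between each of movement_large, movement_medium's own z axis and vertical below 0.08 rad and linear speed of each of movement_large, movement_medium, cover_large, cover_medium, cover_small below 0.02 m/s and horizontal distance between each of movement_medium, cover_medium and holder_medium below 0.005 m and z of movement_medium in the frame of holder_medium between 0.014 and 0.018 m and z of cover_large in the frame of holder_large between 0.005 and 0.0085 m and angle between each of cover_large, cover_medium, cover_small's own z axis and vertical below 0.06 rad and z of cover_medium in the frame of holder_medium between 0.005 and 0.0085 m and horizontal distance between cover_small and holder_small below 0.005 m and z of cover_small in the frame of holder_small between 0.005 and 0.0085 m); the robot touches nothing.
It fails at once if a movement is tipped over (angle between any of movement_large, movement_medium's own z axis and vertical above 0.8 rad).
It fails at once if the loupe or the tweezers are moved more than 20 mm (distance of any of loupe, tweezers from where it was at the start of the episode above 0.02 m).
It also fails if it takes over 99 s, if anything falls off the work surface, if the arm or the gripper's body presses on something with over 40 N, if the wrist force passes 120 N, or if a joint passes its speed limit or range.

### The arm

A 7-joint arm with a two-finger parallel gripper is mounted at the origin on a cart in front of the work surface, level with it; the furniture and walls round the work are solid. World frame = base frame: x ahead of the robot, y to its left, z up, the work surface at z = 0. Lengths are in m, angles in rad, forces in N, time in s.
With the tool pointing down it reaches from about 0.4 to 0.875 m from the base axis. Payload 6.5 kg.
Tool frame: the origin (TCP) lies midway between the tips of the shut fingers; the grasp point (between the pads) lies 19 mm behind it; z points along the fingers, y is the line along which they close (so a half turn about z gives the same grasp; the last joint's range is limited). The gripper opens to 88 mm and grips with 3 to 60 N. Pads are 18 mm wide; open, the fingers measure 123 mm over their backs; the gripper's body (75 mm by 187 mm) begins 45 mm behind the grasp point.
Start: joints at [1.081, 0.536, -0.004, 1.538, 0.003, 1.067, -0.071], TCP at [0.267, -0.592, 0.239] pointing down, gripper open.
Joint ranges: [-2.7, 2.7], [-0.37, 2.16], [-1.27, 1.26], [0.24, 2.4], [-1.31, 4.45], [0.19, 1.91], [-2.76, 2.76]. Speed limits (rad/s): [2.39, 2.39, 3.14, 3.14, 3.14, 3.14, 3.14].

### API

Orientations are given as a rotation vector (axis times angle).
In Python, from workcell import arm gives the robot as it stands. The module is installed in compiled form; this text tells all that it offers. Calls block until the motion is done:
- arm.move_ptp(position, orientation): joint-space move of the TCP to a pose.
- arm.move_l(position, frame=None, v=0.15, contact_N=None): straight line of the TCP; frame=None keeps the orientation; v is the mean speed in m/s. With contact_N (N) it stops when the force on the tool has changed by that much, and returns True; else False.
- arm.goto_joints(angles): joint-space move.
- arm.move_gripper(opening, f_grip=None): finger opening in m; f_grip is the grip in N (None keeps the last); returns when the fingers have stopped.
- arm.pause(seconds).
- arm.ik(position, orientation): joint angles nearest the present ones, or None.
- arm.sense(): the state.
- arm.get_image(name): name is "scene" or "top" or "wrist"; returns (picture, depth): 384x512x3 uint8, red, green, blue; 384x512 float32, m along the optical axis (not along the pixel's ray), 0 where there is no reading.
- arm.calibration(name): a dict with "camera_matrix" (3x3 intrinsics, pixels), "R" (3x3) and "t" (3): a world point X has camera coordinates R X + t. Camera axes: x right, y down, z forward; pixel columns grow to the right and rows downward; lengths in m; the calibration is good to about 2 mm. A picture is of the moment at which its call begins: read the wrist's pose just before it. calibration takes no time and is no camera call; for the wrist camera it gives the pose at the moment of the call.
A pose or a line that the arm cannot do raises arm.PlanningError and nothing moves.
- arm.close_job(): hands the job in; it is judged then, once.
The state is a dict: "clock": time; "joint_positions": joint angles; "dq": joint speeds; "joint_torque": joint torques, N m; "tcp_pos": TCP position; "eef_rot": TCP orientation; "contact_force": force on the tool from outside, world axes, zero at the start; "ft_torque": the same for the moment, N m; "width": finger opening in m; "gripper_force": force on a finger pad.
Only numpy, scipy, OpenCV 4.12 (cv2) and the standard library are available. Lean on these libraries where they do the work, as an engineer would, in place of code of your own. Each camera call takes 0.05 s, during which the arm holds its last target. There are 200 camera calls.

## Working session

There is one attempt and no reset: what is moved stays moved. The work goes in short steps, each a Python script; the robot and the scene stay as the last script left them, time stands still between calls to the robot, and variables do not carry over. Pictures are saved under pics/ and viewed, at most 14 in all, crops included, and the job is handed in when it is done.

```bash
mkdir -p pics; python3 - <<'E'
from workcell import arm
import cv2,numpy as np
for n in("top","scene"):
    p,d=arm.get_image(n); cv2.imwrite(f"pics/{n}0.png",cv2.cvtColor(p,cv2.COLOR_RGB2BGR)); np.save(f"{n}0.npy",d)
    c=arm.calibration(n); print(n,c["camera_matrix"].round(1).tolist(),c["R"].round(3).tolist(),c["t"].round(3))
print(arm.sense())
E
```

```text
top [[378.5, 0.0, 250.9], [0.0, 378.5, 193.9], [0.0, 0.0, 1.0]] [[0.013, -1.0, 0.001], [-0.995, -0.013, -0.098], [0.098, -0.0, -0.995]] [-0.024  0.545  0.879]
scene [[448.4, 0.0, 253.0], [0.0, 448.4, 193.5], [0.0, 0.0, 1.0]] [[0.624, -0.781, -0.009], [-0.405, -0.314, -0.859], [0.668, 0.54, -0.512]] [-0.349  0.229  0.77 ]
{'clock': 0.1, 'joint_positions': array([ 1.08078616,  0.53709218, -0.00439811,  1.53878198,  0.00262139,
        1.06729804, -0.07121094]), 'dq': array([-0.00052764, -0.00302831,  0.00087353, -0.00291226, -0.00192337,
       -0.0013165 , -0.00061863]), 'joint_torque': array([ 1.32161167e-03, -5.72077668e+01,  9.93396007e-01, -2.52231020e+01,
       -5.61442086e-02,  1.34937037e-02,  6.83653275e-05]), 'tcp_pos': array([ 0.26703243, -0.59200073,  0.23792294]), 'eef_rot': array([-3.06984399e+00, -6.60488838e-01,  7.56427975e-04]), 'contact_force': array([ 0.06123376,  0.50052156, -0.09948015]), 'ft_torque': array([-0.0038802 ,  0.00208277,  0.03562776]), 'gripper_force': 0.0, 'width': 0.08801976953202797}
```

View pics/top0.png

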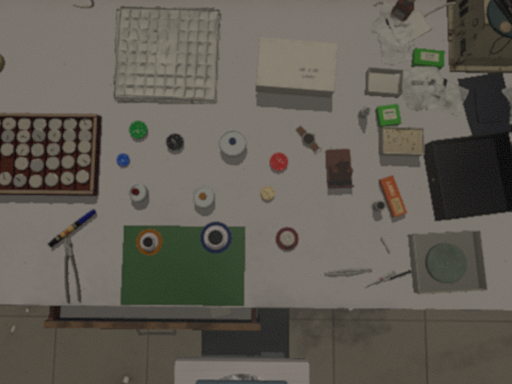

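View pics/scene0.png

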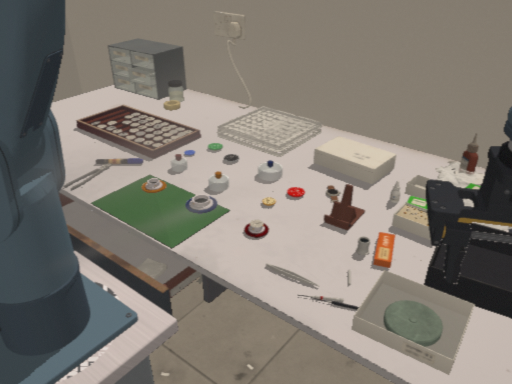

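Candidates (top view):
- Large movement: black disc (175,142). Look-alikes are green (138,130), red (279,161) and blue (123,160).
- Medium movement: cream disc (267,194). The tray on the left is decor.
- Covers: blue knob (233,144), amber (204,197), red (138,193).
- Holders: blue (216,237), amber (149,242), red (288,238).
- Bystanders: loupe (378,205), tweezers (348,272).

I choose the black disc and the cream disc, and check them with the wrist camera.

```bash
cat > h.py <<'E'
from workcell import arm
import cv2,numpy as np
from scipy.spatial.transform import Rotation as Ro
def ray(c,u,v,z):
    K,R,t=c["camera_matrix"],c["R"],c["t"]
    d=R.T@np.linalg.solve(K,[u,v,1.]); o=-R.T@t
    return o+d*(z-o[2])/d[2]
def proj(c,X):
    q=c["camera_matrix"]@(c["R"]@np.array(X)+c["t"]); return q[:2]/q[2]
def down(a=0): # tool z down, tool y (closing line) at world angle a from the y axis
    return (Ro.from_euler('z',a)*Ro.from_rotvec([np.pi,0,0])).as_rotvec()
def snap(name,n=None):
    c=arm.calibration(n or "wrist"); p,d=arm.get_image(n or "wrist")
    cv2.imwrite(f"pics/{name}.png",cv2.cvtColor(p,cv2.COLOR_RGB2BGR)); np.save(f"{name}.npy",d)
    np.savez(f"{name}.npz",**c); return c,p,d
E
python3 - <<'E'
from h import *
c=arm.calibration("top")
for n,u,v,z in [("ML",175,142,.009),("MM",267,194,.009),("CL",233,143,.041),("CM",204,197,.041),("CS",137,192,.041),("HL",216,237,.021),("HM",149,242,.021),("HS",288,238,.023),("loupe",378,205,.03),("tw",348,272,.005),("green",138,130,.009),("red",279,161,.009)]:
    X=ray(c,u,v,z); print(n,X.round(3),"r",np.hypot(*X[:2]).round(3))
arm.move_ptp([.52,.08,.33],down(0))
w=arm.calibration("wrist"); print("cam pos",-w["R"].T@w["t"],w["R"].round(2).tolist(),w["camera_matrix"][0,0])
snap("w1"); print(arm.sense()["clock"],arm.sense()["joint_positions"].round(2))
E
```

```text
ML [0.673 0.172 0.009] r 0.695
MM [ 0.547 -0.056  0.009] r 0.55
CL [0.665 0.027 0.041] r 0.665
CM [0.535 0.093 0.041] r 0.543
CS [0.544 0.251 0.041] r 0.6
HL [0.441 0.065 0.021] r 0.446
HM [0.427 0.224 0.021] r 0.482
HS [ 0.441 -0.106  0.023] r 0.454
loupe [ 0.522 -0.32   0.03 ] r 0.612
tw [ 0.361 -0.253  0.005] r 0.441
green [0.702 0.265 0.009] r 0.751
red [ 0.629 -0.085  0.009] r 0.634
cam pos [0.60331017 0.07815972 0.47656069] [[-0.0, -1.0, 0.0], [-0.95, 0.0, 0.32], [-0.32, -0.0, -0.95]] 308.14344831071355
2.7167 [ 0.21  0.28 -0.54  1.73  0.15  1.17 -1.95]
```

View pics/w1.png

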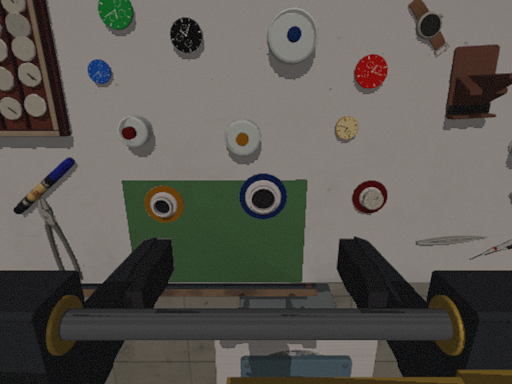

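The black chronograph disc (187,35) and the cream disc with one sub-dial (346,128) match the descriptions. All three covers, at (293,35), (242,138) and (132,131), and all three holders, at (263,196), (164,204) and (369,196), are visible. I'll segment them next.

```bash
cat > seg.py <<'E'
from h import *
# name: px window centre, half size, HSV lo, hi, plane z
import sys
RED=[((0,90,40),(9,255,255)),((168,90,40),(180,255,255))]
BLU=[((105,110,30),(130,255,255))]; AMB=[((9,110,90),(22,255,255))]; BLK=[((0,0,0),(180,255,70))]; CRM=[((14,50,110),(35,255,255))]
T={"ML":(BLK,.009),"MM":(CRM,.009),"CL":(BLU,.036),"CM":(AMB,.036),"CS":(RED,.036),"HL":(BLU,.007),"HM":(AMB,.007),"HS":(RED,.007)}
def find(c,p,names,guess,half):
    hsv=cv2.cvtColor(p,cv2.COLOR_RGB2HSV); out={}
    for n in names:
        u,v=guess[n]; m=np.zeros(p.shape[:2],np.uint8)
        for lo,hi in T[n][0]: m|=cv2.inRange(hsv,lo,hi)
        w=np.zeros_like(m); cv2.circle(w,(int(u),int(v)),half,255,-1); m&=w
        m=cv2.morphologyEx(m,cv2.MORPH_CLOSE,np.ones((3,3)))
        k,lab,st,_=cv2.connectedComponentsWithStats(m); 
        if k<2: continue
        m=(lab==1+np.argmax(st[1:,4])).astype(np.uint8)
        h=cv2.convexHull(np.argwhere(m)[:,::-1].astype(np.float32))
        (x,y),ax,_=cv2.fitEllipse(h); X=ray(c,x,y,T[n][1])
        f=c["camera_matrix"][0,0]/(c["R"]@X+c["t"])[2]
        print(n,(round(x),round(y)),X[:2].round(4),"diam mm",(np.array(ax)/f*1000).round(1)); out[n]=X[:2]
    return out
E
python3 - <<'E'
from seg import *
c=dict(np.load("w1.npz")); p=cv2.imread("pics/w1.png")[:,:,::-1].copy()
g=dict(ML=(187,35),MM=(346,128),CL=(294,34),CM=(242,139),CS=(129,132),HL=(263,196),HM=(164,204),HS=(369,196))
a=find(c,p,list(g),g,27)
E
```

```text
ML (186, 35) [0.6752 0.1722] diam mm [42.6 49. ]
MM (347, 127) [ 0.5517 -0.0587] diam mm [33.4 35.2]
CL (294, 34) [0.6727 0.028 ] diam mm [15.8 18.5]
CM (242, 139) [0.538  0.0971] diam mm [16.  17.9]
CS (128, 132) [0.5474 0.2571] diam mm [17.2 18.8]
HL (263, 196) [0.4423 0.0659] diam mm [71.8 75.3]
HM (163, 204) [0.4297 0.2268] diam mm [57.  63.7]
HS (369, 196) [ 0.4415 -0.1063] diam mm [49.8 56.1]
```

```bash
python3 - <<'E'
from seg import *
import json
P=dict(HS=[.4415,-.1063],HL=[.4423,.0659],HM=[.4297,.2268],CS=[.5474,.2571],ML=[.6752,.1722],MM=[.5517,-.0587],CM=[.538,.0971],CL=[.6727,.028])
ims=[]
for n in P:
    x,y=P[n]; arm.move_ptp([x,y,.13],down(0)); arm.pause(.1)
    c,p,d=snap("c_"+n); g={n:proj(c,[x,y,T[n][1]])}
    r=find(c,p,[n],g,int(.048*308/.27) if n[0]=='H' else int(.03*308/.25))
    P[n]=[float(v) for v in r[n]]; ims.append(cv2.resize(p[60:330],(0,0),fx=.5,fy=.5)[:,:,::-1])
print(arm.sense()["clock"]); json.dump(P,open("P.json","w"))
ims+=[ims[0]*0]; cv2.imwrite("pics/mont.png",np.vstack([np.hstack(ims[i:i+3]) for i in(0,3,6)]))
E
```

```text
HS (255, 188) [ 0.4419 -0.1066] diam mm [52.7 54.5]
HL (251, 186) [0.4432 0.066 ] diam mm [73.3 76.2]
HM (252, 187) [0.4303 0.2266] diam mm [61.  63.1]
CS (254, 195) [0.5473 0.2564] diam mm [17.2 19. ]
ML (257, 187) [0.6734 0.1719] diam mm [43.8 47. ]
MM (257, 188) [ 0.552  -0.0587] diam mm [32.1 34. ]
CM (252, 198) [0.5378 0.0969] diam mm [16.  19.7]
CL (255, 196) [0.6721 0.0282] diam mm [17.  18.5]
10.0083
```

View pics/mont.png

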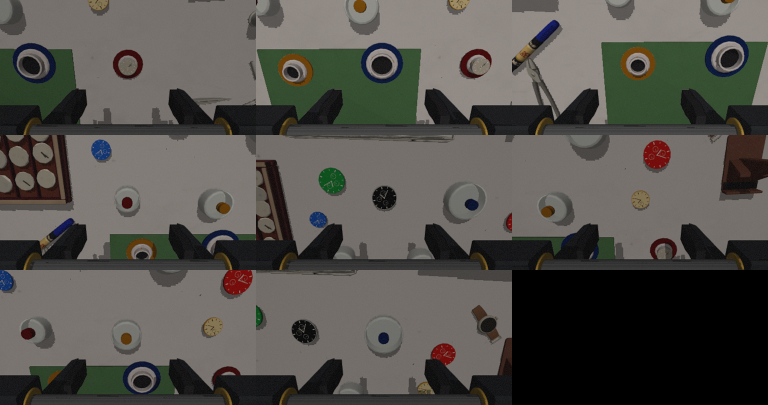

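The montage confirms every object sits centred in its close-up: black dial, cream dial, three covers, two empty holders and one filled. Now the large movement.

```bash
cat > pp.py <<'E'
from seg import *
import json
P=json.load(open("P.json")); R=down(0)
def st(s): q=arm.sense(); print(s,"t",round(q["clock"],1),q["tcp_pos"].round(4),"w",round(q["width"],4),"F",q["contact_force"].round(1),"g",round(q["gripper_force"],1))
def pick(n,zt,op,f,lift=.09):
    x,y=P[n]; arm.move_gripper(op)
    arm.move_ptp([x,y,zt+.06],R); print("touch",arm.move_l([x,y,zt],v=.08,contact_N=8)); st("down")
    z=arm.sense()["tcp_pos"][2]; arm.move_gripper(op-.04 if op>.05 else 0.0,f); st("grip"); 
    arm.move_l([x,y,z+lift],v=.12); st("lift"); return z
def place(h,zg,up,zend):
    x,y=P[h]; arm.move_ptp([x,y,zg+up+.03],R); arm.move_l([x,y,zg+up+.008],v=.08)
    print("touch",arm.move_l([x,y,zg+zend],v=.025,contact_N=4)); st("placed")
E
python3 - <<'E'
from pp import *
z=pick("ML",.002,.064,15); snap("g1"); json.dump(z,open("z.json","w"))
E
```

```text
touch True
down t 12.0 [6.720e-01 1.715e-01 6.000e-04] w 0.0641 F [-1.  -0.9  5.8] g 2.8
grip t 12.4 [6.721e-01 1.720e-01 6.000e-04] w 0.0452 F [-1.   0.2  5.4] g 16.0
lift t 13.3 [0.6728 0.1715 0.0897] w 0.0449 F [ 0.1 -0.4  0.4] g 15.0
```

View pics/g1.png

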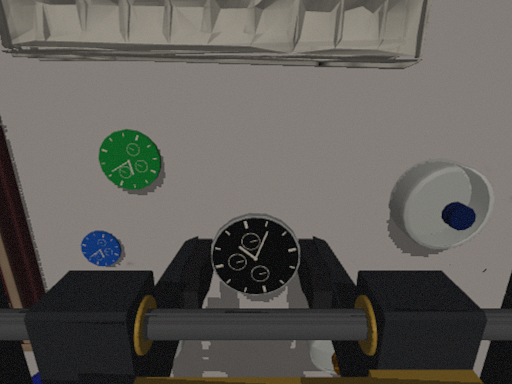

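The black movement is held level at (255,253), between the fingers. I'll measure its offset from the TCP and place it.

```bash
python3 - <<'E'
from pp import *
z=json.load(open("z.json"))
c=dict(np.load("g1.npz")); p=cv2.imread("pics/g1.png")[:,:,::-1].copy()
T["ML"]=(BLK,.0981); r=find(c,p,["ML"],{"ML":(255,253)},46)
print("off",r["ML"]-arm.sense()["tcp_pos"][:2])
place("HL",z,.016,.014)
arm.move_gripper(.052); x,y=P["HL"]; st("open"); arm.move_l([x,y,.13],v=.12); arm.pause(.1); snap("p1")
T["ML"]=(BLK,.025); c=dict(np.load("p1.npz")); p=cv2.imread("pics/p1.png")[:,:,::-1].copy()
find(c,p,["ML","HL"],{"ML":proj(c,[x,y,.025]),"HL":proj(c,[x,y,.007])},60)
E
```

```text
ML (255, 255) [0.6767 0.1707] diam mm [37.9 46.9]
off [ 0.00403809 -0.00088997]
touch True
placed t 15.1 [0.4437 0.0665 0.0193] w 0.0453 F [1.3 0.4 1.3] g 15.0
open t 15.4 [0.4431 0.066  0.0193] w 0.0517 F [-1.4 -1.  -1.1] g 0.0
ML (254, 186) [0.4487 0.0661] diam mm [68.6 72.6]
HL (254, 186) [0.4433 0.0661] diam mm [73.3 76.1]
```

View pics/p1.png

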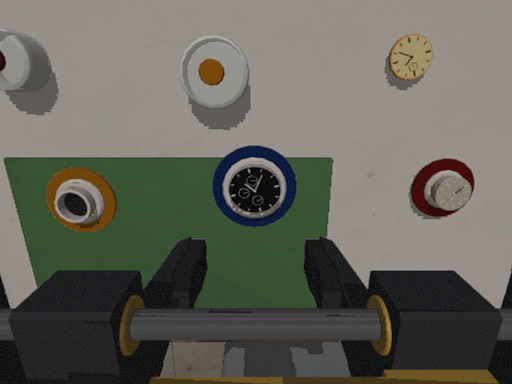

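The dial is on the blue holder at (255,190). I'll check its height, level and centre from depth.

```bash
cat > dep.py <<'E'
from h import *
def dep(name,u,v,half):
    c=dict(np.load(name+".npz")); d=np.load(name+".npy"); K=c["camera_matrix"]
    yy,xx=np.mgrid[v-half:v+half+1,u-half:u+half+1]; m=(xx-u)**2+(yy-v)**2<=half**2; xx,yy=xx[m],yy[m]; D=d[yy,xx]
    Q=np.linalg.solve(K,np.vstack([xx,yy,np.ones_like(xx)]))*D
    return (c["R"].T@(Q-c["t"][:,None])).T
def plane(W):
    s=np.linalg.lstsq(np.c_[W[:,:2]-W[:,:2].mean(0),np.ones(len(W))],W[:,2],rcond=None)[0]; return s
E
python3 - <<'E'
from dep import *
W=dep("p1",255,190,22); print("disc slope,z",plane(W).round(4))
W=dep("p1",255,187,48); q=W[(W[:,2]>.0215)]; print(len(q),"disc extents",q.min(0).round(4),q.max(0).round(4),((q.min(0)+q.max(0))/2).round(4))
g=dep("p1",450,120,5); print("table z",np.median(g[:,2]))
p=cv2.imread("pics/p1.png"); g=cv2.cvtColor(p,cv2.COLOR_BGR2GRAY)
m=((g<75)*255).astype(np.uint8); w=np.zeros_like(m); cv2.circle(w,(255,190),29,255,-1); m&=w
h=cv2.convexHull(np.argwhere(m)[:,::-1].astype(np.float32)); (x,y),ax,_=cv2.fitEllipse(h); print(x,y,ax,ray(dict(np.load("p1.npz")),x,y,.025))
E
```

```text
disc slope,z [ 0.6511 -0.0154  0.0296]
2190 disc extents [0.4205 0.043  0.0215] [0.526  0.088  0.2759] [0.4733 0.0655 0.1487]
table z 0.0006954276943264917
254.9371337890625 192.73175048828125 (51.60198211669922, 53.85154724121094) [0.44261118 0.06513914 0.025     ]
```

```bash
cat >> dep.py <<'E'
def disc(name,u,v,half,lo,hi):
    W=dep(name,u,v,half); q=W[(W[:,2]>lo)&(W[:,2]<hi)]; s=plane(q)
    e=(q.min(0)+q.max(0))/2; print("slope,z",s.round(4),"centre",e[:2].round(4),"size",np.ptp(q,0)[:2].round(4),len(q)); return e[:2]
E
python3 - <<'E'
from dep import *
disc("p1",255,187,48,.0215,.032); disc("p1",255,190,22,.0215,.032)
E
```

```text
slope,z [ 0.1624 -0.0199  0.0286] centre [0.4448 0.0655] size [0.0486 0.045 ] 2051
slope,z [ 0.1619 -0.018   0.0287] centre [0.4453 0.0651] size [0.0414 0.0371] 1475
```

The dial is tilted 0.16 rad: the foot's +x edge is on the bore rim. I'll refine the holder axes from depth (post ring) before nudging it.

```bash
python3 - <<'E'
from dep import *
import json
P=json.load(open("P.json"))
for n,z0,z1,r in(("HL",.018,.026,26),("HM",.018,.026,20),("HS",.020,.028,18)):
    c=dict(np.load(f"c_{n}.npz")); u,v=proj(c,[*P[n],.021]); print(n,P[n],end=" "); disc("c_"+n,round(u),round(v),int(r*1.5),z0,z1)
    # post-top ring at z=.021 from brightness
    p=cv2.imread(f"pics/c_{n}.png"); d=np.load(f"c_{n}.npy")
for n,z0,z1,r in(("ML",.005,.014,35),("MM",.005,.014,28),("CL",.022,.034,44),("CM",.022,.034,36),("CS",.022,.034,30)):
    c=dict(np.load(f"c_{n}.npz")); u,v=proj(c,[*P[n],z0]); print(n,P[n],end=" "); disc("c_"+n,round(u),round(v),r*1,z0,z1)
E
```

```text
HL [0.443243089995515, 0.06602805331033057] slope,z [-0.0006  0.0015  0.0213] centre [0.442  0.0658] size [0.0438 0.0429] 620
HM [0.43025423087612763, 0.2266255081080811] slope,z [-0.0034  0.0021  0.0213] centre [0.4298 0.2266] size [0.0324 0.0307] 380
HS [0.4418750378717743, -0.1066214499011849] slope,z [-0.0006  0.0004  0.0223] centre [ 0.441  -0.1072] size [0.0311 0.0298] 908
ML [0.6734200066041508, 0.17190884564865896] slope,z [-0.0029  0.0015  0.01  ] centre [0.6758 0.172 ] size [0.0455 0.0446] 1922
MM [0.5519717679968383, -0.058712935814750976] slope,z [-0.0098  0.0014  0.01  ] centre [ 0.5514 -0.0591] size [0.0338 0.0329] 1032
CL [0.6720714679962284, 0.028196605741707438] slope,z [-0.0092 -0.0008  0.0266] centre [0.6731 0.0278] size [0.0667 0.0668] 4124
CM [0.5377755824795054, 0.0969314039943898] slope,z [-0.0133  0.0014  0.0265] centre [0.5392 0.0965] size [0.0532 0.053 ] 2426
CS [0.5472994215177697, 0.2563868811090721] slope,z [-0.0169 -0.0025  0.0264] centre [0.5484 0.2562] size [0.0449 0.045 ] 1663
```

Depth gives consistent centres, so I'll use those from now on. Regrip, shift by −3.5 mm and lower.

```bash
python3 - <<'E'
import json
json.dump(dict(HL=[.442,.0658],HM=[.4298,.2266],HS=[.441,-.1072],ML=[.6758,.172],MM=[.5514,-.0591],CL=[.6731,.0278],CM=[.5392,.0965],CS=[.5484,.2562]),open("P.json","w"))
from pp import *
from dep import *
x,y=.4445,.0655
arm.move_l([x,y,.03],v=.1); print(arm.move_l([x,y,.0195],v=.04,contact_N=5)); st("d")
arm.move_gripper(.03,8); st("grip")
arm.move_l([x,y,.0235],v=.04); arm.move_l([x-.0033,y,.0235],v=.03); st("shift")
print(arm.move_l([x-.0033,y,.0155],v=.02,contact_N=5)); st("low")
arm.move_gripper(.052); st("open"); arm.move_l([.443,.0658,.13],v=.12); arm.pause(.1)
c,_,_=snap("p2"); u,v=proj(c,[.442,.0658,.025]); disc("p2",round(u),round(v),45,.0215,.035); disc("p2",round(u),round(v),20,.0215,.035)
E
```

```text
False
d t 18.2 [0.4443 0.0655 0.0193] w 0.052 F [-0.2 -0.  -0.1] g 0.0
grip t 18.5 [0.4445 0.0661 0.0196] w 0.0452 F [ 0.2  2.6 -2.4] g 8.0
shift t 19.0 [0.4408 0.0653 0.0234] w 0.0453 F [-0.4  0.2 -0.7] g 8.0
True
low t 19.3 [0.4413 0.0661 0.0199] w 0.0455 F [ 0.4  2.1 -1.3] g 8.0
open t 19.6 [0.4409 0.0651 0.0202] w 0.0523 F [ 0.4 -0.6 -0.2] g 0.0
slope,z [-0.0058  0.001   0.026 ] centre [0.4441 0.0648] size [0.0452 0.0448] 2147
slope,z [ 0.0043 -0.0007  0.0261] centre [0.4422 0.0657] size [0.0362 0.034 ] 1252
```

The large movement is flat (slope <0.006, z right, 2 mm off axis). Now the medium one.

```bash
python3 - <<'E'
from pp import *
from dep import *
z=pick("MM",.002,.051,12); arm.pause(.1)
X=arm.sense()["tcp_pos"]; c,_,_=snap("g2"); u,v=proj(c,[X[0],X[1],X[2]+.008]); e=disc("g2",round(u),round(v),38,X[2]+.003,X[2]+.014)
off=e-X[:2]; print("off",off)
if abs(off[0])<.005: P["HM"][0]-=off[0]
place("HM",z,.016,.014); arm.move_gripper(.041); st("open")
x,y=P["HM"]; arm.move_l([.43,y,.13],v=.12); arm.pause(.1)
c,_,_=snap("p3"); u,v=proj(c,[.4298,y,.025]); disc("p3",round(u),round(v),35,.0215,.035)
E
```

```text
touch True
down t 22.5 [ 5.502e-01 -5.900e-02  5.000e-04] w 0.0505 F [-1.1 -0.4  5.2] g 2.7
grip t 22.9 [ 5.503e-01 -5.900e-02  5.000e-04] w 0.0328 F [ 1.  -1.1  5.8] g 13.0
lift t 23.9 [ 0.5507 -0.0592  0.0898] w 0.0329 F [-0.5 -0.  -0.1] g 12.0
slope,z [-0.0235  0.001   0.0991] centre [ 0.5518 -0.0592] size [0.0341 0.0354] 3284
off [ 0.00118723 -0.00013039]
touch True
placed t 26.0 [0.4289 0.2272 0.0155] w 0.0331 F [1.  0.  0.3] g 12.0
open t 26.4 [0.4286 0.2268 0.0155] w 0.0411 F [ 0.8 -0.3  0.6] g 0.0
slope,z [-0.014   0.0016  0.026 ] centre [0.4301 0.2259] size [0.0334 0.0334] 1166
```

Medium is seated flat. Now the covers, gripped by their knobs.

```bash
cat > cov.py <<'E'
from pp import *
from dep import *
def cover(cn,hn,half):
    z=pick(cn,.0285,.045,25,lift=.08); arm.pause(.1)
    x,y=P[hn]; arm.move_ptp([x,y,z+.08],R); arm.pause(.1); X=arm.sense()["tcp_pos"]
    arm.move_l([x,y,z+.027],v=.12); arm.pause(.1)
    print("touch",arm.move_l([x,y,z+.0055],v=.03,contact_N=6)); st("placed")
    arm.move_gripper(.045); st("open"); arm.move_l([x,y,.15],v=.15); arm.pause(.1)
    c,_,_=snap("k_"+cn); u,v=proj(c,[x,y,.033]); disc("k_"+cn,round(u),round(v),half,.026,.040)
E
python3 - <<'E'
from cov import *
cover("CL","HL",46)
E
```

```text
touch False
down t 30.0 [0.6734 0.0279 0.0287] w 0.0449 F [ 0.4 -0.   0.4] g 0.0
grip t 30.5 [0.6732 0.0278 0.0287] w 0.0158 F [-0.1  0.   1.4] g 25.0
lift t 31.4 [0.6725 0.0276 0.108 ] w 0.0159 F [-0.2 -0.2 -1.5] g 25.0
touch True
placed t 33.8 [0.4417 0.0657 0.0355] w 0.0158 F [-0.6 -0.6  6.5] g 25.0
open t 34.4 [0.4413 0.0655 0.0353] w 0.0451 F [0.6 0.3 0.1] g 0.0
slope,z [-0.0148 -0.0002  0.0335] centre [0.442  0.0642] size [0.0663 0.0664] 3832
```

View pics/k_CL.png

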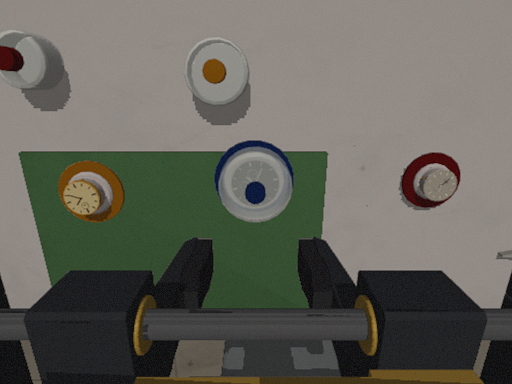

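The blue cover sits on its holder at (255,182). Its top is at 33.5 mm and level, and it is seated. Next, the other two.

```bash
python3 - <<'E'
from cov import *
cover("CM","HM",37); cover("CS","HS",31)
E
```

```text
touch False
down t 37.1 [0.5395 0.0967 0.0287] w 0.0449 F [ 0.3 -0.3  0. ] g 0.0
grip t 37.7 [0.5394 0.0965 0.0287] w 0.0161 F [ 0.  -0.7  2.5] g 25.0
lift t 38.5 [0.5387 0.0963 0.1082] w 0.0158 F [ 0.8 -0.6 -0.2] g 25.0
touch True
placed t 40.8 [0.4295 0.2264 0.0356] w 0.0159 F [-1.3 -1.3  6.7] g 25.0
open t 41.4 [0.4292 0.2261 0.0353] w 0.0449 F [-0.  -0.1  0.5] g 0.0
slope,z [-0.0247 -0.0012  0.0333] centre [0.4299 0.2251] size [0.0522 0.0526] 2271
touch False
down t 44.2 [0.5487 0.2565 0.0288] w 0.0448 F [-0.3 -0.1  0.3] g 0.0
grip t 44.7 [0.5485 0.2562 0.0287] w 0.0163 F [-0.7 -0.1  1.8] g 25.0
lift t 45.5 [0.548  0.2558 0.1081] w 0.0158 F [-0.9 -0.1 -0.9] g 25.0
touch True
placed t 48.5 [ 0.4407 -0.1072  0.0356] w 0.0158 F [-1.  -0.   7.3] g 25.0
open t 49.1 [ 0.4403 -0.1072  0.0353] w 0.0455 F [-0.3 -0.3  0.2] g 0.0
slope,z [-0.0336  0.0006  0.0332] centre [ 0.4411 -0.1083] size [0.044  0.0445] 1546
```

```bash
python3 - <<'E'
from cov import *
arm.move_ptp([.52,.08,.3],R); arm.pause(.3)
p,d=arm.get_image("scene"); cv2.imwrite("pics/end.png",cv2.resize(p[130:300,100:400],(0,0),fx=2.5,fy=2.5)[:,:,::-1])
E
```

```text
(no output)
```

View pics/end.png

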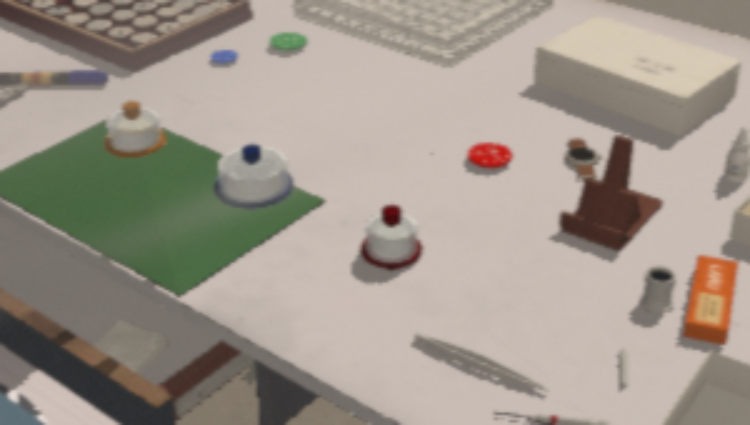

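All three covers sit level on their holders, at (135,128), (254,175) and (391,238). The loupe (657,290) and tweezers (480,365) are untouched.

```bash
python3 -c "
from workcell import arm
print(arm.close_job())"
```

```text
the job is handed in; nothing more can be done
None
```

The job is handed in (verdict not shown): both movements measured flat in their holders, all three matching covers on level, the loupe and tweezers left alone, about 50 s on the robot's clock.

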